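Reload the run rack in reverse order

TASK

Move the four containers from the aluminium delivery rail to the four pockets of the grey run rack, one in each pocket, in reverse order: the one next to the delivery rail's handle goes into the pocket farthest from the run rack's handle, and so on along the row. Keep them upright all the time and leave each one standing on the floor of its pocket, let go and at rest.

Things in the scene. Friction and masses are not known exactly. Their poses are not given: they have to be found in the camera images.
- strip_can: white cylindrical test-strip canister with a white snap cap: body 40 mm diameter, cap 45 mm diameter from 85 mm to the top at 105 mm; 50 g. Loose, stands upright. Origin: centre of the underside; z up along its axis; its yaw is arbitrary and does not matter.
- dropper: small brown dropper bottle, the slimmest of the four: body 33 mm diameter to 66 mm height, collar 24 mm diameter up to 77 mm, narrow black rubber bulb about 13 mm diameter above it to 102 mm; 70 g. Loose, stands upright. Origin: centre of the underside; z up along its axis; its yaw is arbitrary and does not matter.
- strip_meter: slim white hand-held meter fixed upright in its clear cradle, the tallest of the four, 143 mm; 0.16 kg. The cradle's foot is a plate 62 (x) x 56 mm (y); the meter's flat sides look along +y and -y and are about 38 mm apart: grip across them (fingers closing along its y) at about 100 mm height. Loose. Origin: centre of the underside; x turned up to 0.2 rad from the rail's x at the start.
- specimen_cup: squat specimen cup with a yellow screw lid, the lowest of the four, 61 mm: body 52 mm diameter, lid 57 mm diameter from 48 mm to the top; 60 g. Loose, stands upright. Origin: centre of the underside; z up along its axis; its yaw is arbitrary and does not matter.
- seat_can: flat square black rubber seat, 74 x 74 x 6 mm, fixed on the delivery rail; the strip canister stands on it at the start. It is not moved, so it still tells where the canister stood. Origin: centre of the underside (8 mm above the worktop); its top lies 14 mm above the worktop.
- seat_dropper: flat square black rubber seat, 74 x 74 x 6 mm, fixed on the delivery rail; the dropper bottle stands on it at the start. It is not moved, so it still tells where the dropper bottle stood. Origin: centre of the underside (8 mm above the worktop); its top lies 14 mm above the worktop.
- seat_meter: flat square black rubber seat, 74 x 74 x 6 mm, fixed on the delivery rail; the hand-held meter in its cradle stands on it at the start. It is not moved, so it still tells where the meter stood. Origin: centre of the underside (8 mm above the worktop); its top lies 14 mm above the worktop.
- seat_cup: flat square black rubber seat, 74 x 74 x 6 mm, fixed on the delivery rail; the specimen cup stands on it at the start. It is not moved, so it still tells where the cup stood. Origin: centre of the underside (8 mm above the worktop); its top lies 14 mm above the worktop.
- delivery_rail: the rack full at the start: fixed bright aluminium plate 346 x 84 x 8 mm carrying the four black seats in a row along its x axis (long side), at x = -126, -42, 42, 126 mm, in any order. A flat steel wire handle sticks out 30 mm at its -x end (towards the robot). Origin: centre of the underside, on the worktop; z up.
- run_rack: the rack empty at the start: fixed grey plastic tray 346 x 86 mm with four pockets in a row along its x axis (long side), centres x = -126, -42, 42, 126 mm, y = 0; pockets 79 (x) by 76 mm inside, floor 6 mm and wall tops 18 mm above the worktop. A flat steel wire handle sticks out 30 mm at its -x end (towards the robot). Origin: centre of the underside, on the worktop; z up.
Not all that is in view belongs to the job. Leave any yellow look-alike of the strip_can alone.

How it is judged (in metres and radians):
At the end, for the whole second after the job is handed in: All four containers stand upright (0.1 rad) on the floors of the run-rack pockets, centres within 24 mm of the pocket centre along each rack axis, in mirrored order: seat nearest the rail handle to pocket farthest from the rack handle, and so on. All are released and at rest (((x of seat_can in the frame of delivery_rail between -0.156 and -0.096 m and x of strip_can in the frame of run_rack between 0.102 and 0.15 m) or (x of seat_can in the frame of delivery_rail between -0.072 and -0.012 m and x of strip_can in the frame of run_rack between 0.018 and 0.066 m) or (x of seat_can in the frame of delivery_rail between 0.012 and 0.072 m and x of strip_can in the frame of run_rack between -0.066 and -0.018 m) or (x of seat_can in the frame of delivery_rail between 0.096 and 0.156 m and x of strip_can in the frame of run_rack between -0.15 and -0.102 m)) and y of strip_can in the frame of run_rack between -0.024 and 0.024 m and z of strip_can in the frame of run_rack between 0.002 and 0.01 m and angle between each of strip_can, dropper, strip_meter, specimen_cup's own z axis and vertical below 0.1 rad and linear speed of each of strip_can, dropper, strip_meter, specimen_cup below 0.02 m/s and angular speed of each of strip_can, dropper, strip_meter, specimen_cup below 1 rad/s and contact force between the fingers and strip_can below 0.1 N and ((x of seat_dropper in the frame of delivery_rail between -0.156 and -0.096 m and x of dropper in the frame of run_rack between 0.102 and 0.15 m) or (x of seat_dropper in the frame of delivery_rail between -0.072 and -0.012 m and x of dropper in the frame of run_rack between 0.018 and 0.066 m) or (x of seat_dropper in the frame of delivery_rail between 0.012 and 0.072 m and x of dropper in the frame of run_rack between -0.066 and -0.018 m) or (x of seat_dropper in the frame of delivery_rail between 0.096 and 0.156 m and x of dropper in the frame of run_rack between -0.15 and -0.102 m)) and y of dropper in the frame of run_rack between -0.024 and 0.024 m and z of dropper in the frame of run_rack between 0.002 and 0.01 m and contact force between the fingers and dropper below 0.1 N and ((x of seat_meter in the frame of delivery_rail between -0.156 and -0.096 m and x of strip_meter in the frame of run_rack between 0.102 and 0.15 m) or (x of seat_meter in the frame of delivery_rail between -0.072 and -0.012 m and x of strip_meter in the frame of run_rack between 0.018 and 0.066 m) or (x of seat_meter in the frame of delivery_rail between 0.012 and 0.072 m and x of strip_meter in the frame of run_rack between -0.066 and -0.018 m) or (x of seat_meter in the frame of delivery_rail between 0.096 and 0.156 m and x of strip_meter in the frame of run_rack between -0.15 and -0.102 m)) and y of strip_meter in the frame of run_rack between -0.024 and 0.024 m and z of strip_meter in the frame of run_rack between 0.002 and 0.01 m and contact force between the fingers and strip_meter below 0.1 N and ((x of seat_cup in the frame of delivery_rail between -0.156 and -0.096 m and x of specimen_cup in the frame of run_rack between 0.102 and 0.15 m) or (x of seat_cup in the frame of delivery_rail between -0.072 and -0.012 m and x of specimen_cup in the frame of run_rack between 0.018 and 0.066 m) or (x of seat_cup in the frame of delivery_rail between 0.012 and 0.072 m and x of specimen_cup in the frame of run_rack between -0.066 and -0.018 m) or (x of seat_cup in the frame of delivery_rail between 0.096 and 0.156 m and x of specimen_cup in the frame of run_rack between -0.15 and -0.102 m)) and y of specimen_cup in the frame of run_rack between -0.024 and 0.024 m and z of specimen_cup in the frame of run_rack between 0.002 and 0.01 m and contact force between the fingers and specimen_cup below 0.1 N); the robot touches nothing.
It fails at once if a container is tipped by more than about 35 degrees (angle between any of strip_can, dropper, strip_meter, specimen_cup's own z axis and vertical above 0.6 rad).
It also fails if it takes over 96 s, if anything falls off the work surface, if the arm or the gripper's body presses on something with over 40 N, if the wrist force passes 120 N, or if a joint passes its speed limit or range.

ROBOT

A 6-joint arm with a two-finger parallel gripper is mounted at the origin on a cart in front of the work surface, level with it; the furniture and walls round the work are solid. World frame = base frame: x ahead of the robot, y to its left, z up, the work surface at z = 0. Lengths are in mm, angles in rad, forces in N, time in s.
With the tool pointing down it reaches from about 300 to 850 mm from the base axis. Payload 4.2 kg.
Tool frame: the origin (TCP) lies on the centre line of the jaws, within the pads' length; the fingertips stand 11 mm ahead of it and the grasp point (between the pads) lies 8 mm behind it; z points along the fingers, y is the line along which they close (so a half turn about z gives the same grasp; the last joint's range is limited). The gripper opens to 91 mm and grips with 3 to 60 N. Pads are 32 mm wide; open, the fingers measure 118 mm over their backs; the gripper's body (76 mm by 178 mm) begins 60 mm behind the grasp point.
Start: joints at [1.144, 0.32, 1.565, -0, 1.257, -0.02], TCP at [227.517, 528.093, 186.276] pointing down, gripper open.
Joint ranges: [-3.11, 3.11], [-0.84, 2.01], [0.21, 2.61], [-1.34, 4.49], [0.05, 2.63], [-2.56, 2.56]. Speed limits (rad/s): [2.57, 2.57, 3.14, 3.14, 3.14, 3.14].

INTERFACE

Orientations are given as a unit quaternion [x, y, z, w].
In Python, from plant import * gives the robot as it stands.
- The arm moves only by the shell command python3 -m pendant 'ROWS' [FORCE]. ROWS is a JSON object whose one key "targets" holds one flat list of numbers, 7 for each row, row after row: the turn, a rotation vector about the tool's x, y, z in degrees, then the shift along the tool's x, y, z in cm, then the finger opening in cm, from 0 to 9.12. A call has 1 to 10 rows; each row shifts and turns the commanded pose from where the row before left it, along the tool's axes as they then stand; what a row does not reach is not made up. A row lasts 1/12 s, in which the tool goes at most 41.7 mm and 7.16 degrees, less where a joint would pass 70% of its speed; a pose out of reach is approached as far as the arm can. A call is refused whole if a number of a shift passes 4.17 or a number of a turn 7.16, either way. A call with a gripper value outside its range is refused whole. The fingers move at their own pace and stop on an object; FORCE is the grip in N (left out, the last holds). Time passes only in rows, so rows that do not move let the fingers close. It gives the time, the measured TCP pose, the force, the opening and the grip force at its end, in the units of the state.
- observe(): the state, without advancing time (a new reading comes with each control period).
- camera(name): name is "side" or "top" or "wrist"; returns the picture (480x640x3 uint8, red, green, blue); there is no depth.
- camera_params(name): a dict with "intrinsics" (3x3 intrinsics, pixels), "rvec" (rotation vector, rad) and "tvec" (3), from world to camera coordinates, as OpenCV has them. Camera axes: x right, y down, z forward; pixel columns grow to the right and rows downward; lengths in mm; the calibration is good to about 2 mm. A picture is of the moment at which its call begins: read the wrist's pose just before it. camera_params takes no time and is no camera call; for the wrist camera it gives the pose at the moment of the call.
- hand_in(): hands the job in; it is judged then, once.
Trained networks look in the newest picture that a camera, given by its name, has taken for a name from the list of things; names that differ only in an ending like _2 or _b are one class to them, and where a whole thing is asked for, a point or a joint stands for the part that bears it (a point fixed in the world has none). Each returns a list of dicts, best first, with "score" (0 to 1); they miss things now and then, are a little off and sometimes report something else, mostly with a low value. They report only what shows in the picture. A call takes as long as a camera call. They do not tell look-alikes from the thing itself.
- masks_of(label, camera): "mask" (480x640 bool, what is visible of it).
- pinpoint(label, camera): "location" ([x, y, z] in mm, in world coordinates, good to about 4 mm: a listed point, or the origin of a listed thing).
The state is a dict: "clock": time; "q": joint angles; "joint_vel": joint speeds; "joint_torque": joint torques, N m; "ee_pos": TCP position; "eef_rot": TCP orientation; "ft_force": force on the tool from outside, world axes, zero at the start; "wrist_torque": the same for the moment, N m; "finger_gap": finger opening in mm; "grasp_force": force on a finger pad.
Only numpy, scipy, OpenCV 4.12 (cv2) and the standard library are available. Lean on these libraries where they do the work, as an engineer would, in place of code of your own. Each camera call takes 0.05 s, during which the arm holds its last target. There are 200 camera calls.

## Working session

There is one attempt and no reset: what is moved stays moved. The work goes in short steps, Python scripts to look and compute and a shell command to move; the robot and the scene stay as the last step left them, time stands still between calls to the robot, and variables do not carry over. Pictures are saved under pics/ and viewed, at most 14 in all, crops included, and the job is handed in when it is done.

```bash
mkdir -p pics; cat > h.py <<'E'
from plant import *
import numpy as np, cv2, json
from scipy.spatial.transform import Rotation as R
names=["strip_can","dropper","strip_meter","specimen_cup","seat_can","seat_dropper","seat_meter","seat_cup","delivery_rail","run_rack"]
E
python3 - <<'E'
from h import *
s=observe();print({k:np.round(v,3).tolist() for k,v in s.items()})
for c in("top","side"):
    cv2.imwrite(f"pics/{c}0.png",camera(c)[:,:,::-1])
    for n in names:
        for d in pinpoint(n,c)[:3]: print(c,n,round(d["score"],2),np.round(d["location"]).tolist())
print(observe()["clock"])
E
```

```text
{'clock': 0.0, 'q': [1.144, 0.32, 1.566, -0.0, 1.257, -0.02], 'joint_vel': [0.0, -0.002, 0.001, -0.002, 0.001, 0.001], 'joint_torque': [0.0, -41.246, -23.198, 0.073, 0.046, -0.0], 'ee_pos': [227.307, 527.559, 185.431], 'eef_rot': [0.202, 0.979, -0.001, -0.0], 'ft_force': [0.584, 0.309, -0.408], 'wrist_torque': [0.051, -0.074, -0.048], 'grasp_force': 0.0, 'finger_gap': 91.246}
top strip_can 0.76 [659.0, 174.0, 14.0]
top strip_can 0.73 [765.0, 155.0, 6.0]
top strip_can 0.72 [575.0, 192.0, 9.0]
top dropper 0.88 [414.0, 230.0, 13.0]
top strip_meter 0.64 [495.0, 212.0, 16.0]
top specimen_cup 0.85 [576.0, 192.0, 13.0]
top seat_can 0.56 [661.0, 175.0, 9.0]
top seat_dropper 0.57 [415.0, 218.0, 6.0]
top seat_meter 0.56 [495.0, 217.0, 9.0]
top seat_cup 0.72 [578.0, 194.0, 11.0]
top delivery_rail 0.78 [535.0, 200.0, -2.0]
top delivery_rail 0.19 [576.0, 192.0, 12.0]
top run_rack 0.71 [553.0, -109.0, -0.0]
side strip_can 0.9 [654.0, 355.0, 5.0]
side strip_can 0.82 [657.0, 176.0, 14.0]
side strip_can 0.56 [773.0, 157.0, 0.0]
side dropper 0.62 [415.0, 228.0, 11.0]
side strip_meter 0.63 [499.0, 212.0, 16.0]
side specimen_cup 0.85 [578.0, 191.0, 13.0]
side seat_can 0.83 [658.0, 179.0, 7.0]
side seat_dropper 0.64 [413.0, 229.0, 12.0]
side seat_meter 0.78 [489.0, 207.0, 8.0]
side seat_cup 0.77 [577.0, 188.0, 8.0]
side run_rack 0.76 [557.0, -109.0, -0.0]
side run_rack 0.26 [661.0, 175.0, 4.0]
1.1
```

View pics/top0.png

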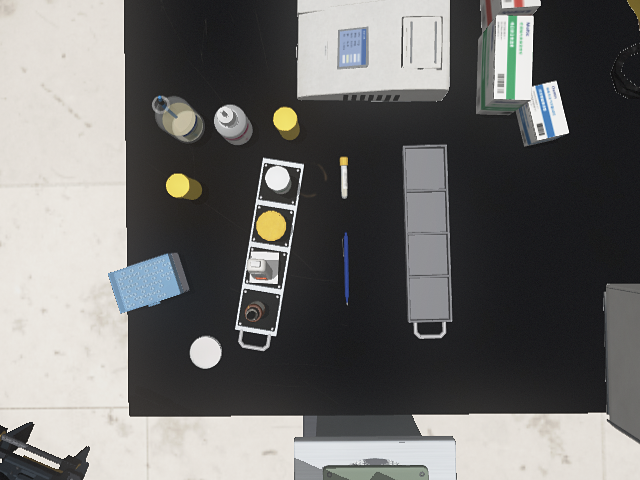

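View pics/side0.png

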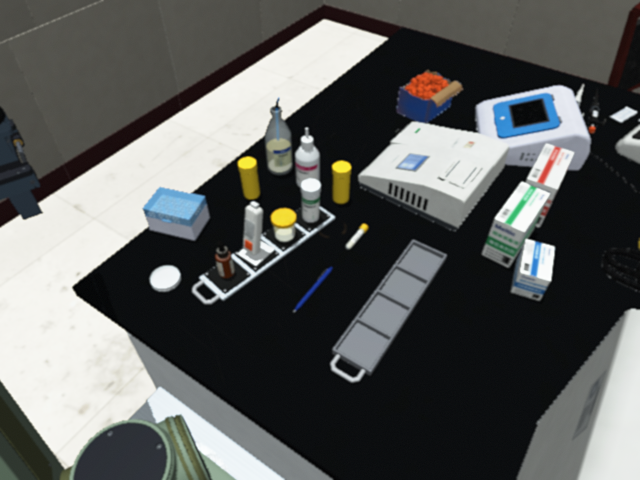

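The top view shows the rail with its handle at (255,345). From the handle outwards stand the dropper (255,312), meter (263,262), cup (271,226) and can (277,180). The rack corners are at (403,146), (447,146), (452,322) and (408,322), with its handle at (429,330). The yellow look-alikes are at (178,185) and (286,120). The side view agrees.

So the pockets are: dropper +126, meter +42, cup -42, can -126.

```bash
cat >> h.py <<'E'
def P(c):
    p=camera_params(c);return np.array(p["intrinsics"]),R.from_rotvec(np.ravel(p["rvec"])).as_matrix(),np.ravel(p["tvec"])
def onz(c,uv,z,prm=None):
    K,Rm,t=prm or P(c);uv=np.atleast_2d(uv).astype(float)
    d=(np.linalg.inv(K)@np.c_[uv,np.ones(len(uv))].T).T@Rm;o=-Rm.T@t
    return o+d*((z-o[2])/d[:,2])[:,None]
def tri(obs): # [(prm,uv)...]
    A=[];b=[]
    for (K,Rm,t),uv in obs:
        d=Rm.T@np.linalg.inv(K)@[*uv,1];d/=np.linalg.norm(d);M=np.eye(3)-np.outer(d,d);A.append(M);b.append(M@(-Rm.T@t))
    return np.linalg.solve(sum(A),sum(b))
def go(x,y,z,closing):
    """closing: desired world angle (rad) of tool y line. prints turn about tool z (deg) and shift (cm) in tool axes after turn"""
    s=observe();r=R.from_quat(s["eef_rot"]);p=np.array(s["ee_pos"])
    ty=r.as_matrix()[:,1];cur=np.arctan2(ty[1],ty[0])
    d=(closing-cur+np.pi/2)%np.pi-np.pi/2
    # level tool with desired yaw
    a=cur+d;Y=np.array([np.cos(a),np.sin(a),0]);Z=np.array([0,0,-1.]);X=np.cross(Y,Z)
    T=np.c_[X,Y,Z]
    print("t",round(s["clock"],2),"turn",np.round(np.degrees((r.inv()*R.from_matrix(T)).as_rotvec()),1),"shift cm",np.round(T.T@(np.array([x,y,z])-p)/10,2),"q6",round(s["q"][5],2),"gap",round(s["finger_gap"],1),"F",round(s["grasp_force"],1),np.round(p,1))
E
python3 - <<'E'
from h import *
r=R.from_quat(observe()["eef_rot"]).as_matrix();p=observe()["ee_pos"]
K,Rm,t=P("wrist");print("cam in tool",np.round(r.T@(-Rm.T@t-p)),"axes(cam x,y,z in tool)",np.round(r.T@Rm.T,2).tolist(),K[0,0])
c=onz("top",[(403,146),(447,146),(452,322),(408,322)],18)
print("rack corners",np.round(c).tolist(),np.round(c.mean(0)))
c=onz("top",[(264,158),(303,164),(277,334),(236,328)],8)
print("rail",np.round(c).tolist(),np.round(c.mean(0)))
T,S=P("top"),P("side")
camera("top");camera("side")
for n in names[:4]:
    f=lambda c:[np.array(np.nonzero(d["mask"])[::-1]).mean(1) for d in masks_of(n,c)[:3] if d["score"]>.5]
    a,b=f("top"),f("side");print(n,[np.round(x).tolist() for x in a+b])
    for x in a:
        for y in b:
            print(np.round(tri([(T,x),(S,y)])))
go(540,200,350,np.pi/2-.225)
E
```

```text
cam in tool [  73.   -0. -199.] axes(cam x,y,z in tool) [[-0.0, -0.97, -0.26], [1.0, -0.0, -0.0], [0.0, -0.26, 0.97]] 423.60861477319514
rack corners [[729.0, -67.0, 18.0], [727.0, -152.0, 18.0], [385.0, -154.0, 18.0], [386.0, -69.0, 18.0]] [ 556. -110.   18.]
rail [[713.0, 207.0, 8.0], [699.0, 130.0, 8.0], [364.0, 187.0, 8.0], [377.0, 268.0, 8.0]] [538. 198.   8.]
strip_can [[286.0, 123.0], [183.0, 187.0], [278.0, 180.0], [249.0, 177.0], [311.0, 200.0], [341.0, 181.0]]
[667. 218. 152.]
[759. 193.  -9.]
[771. 158.  58.]
[655. 357.  57.]
[691. 291.  14.]
[682. 229. 133.]
[604. 212. 173.]
[663. 174.  68.]
[671. 138. 142.]
dropper [[255.0, 311.0], [225.0, 261.0]]
[416. 225.  53.]
strip_meter [[263.0, 267.0], [254.0, 236.0]]
[498. 207.  69.]
specimen_cup [[271.0, 226.0], [284.0, 224.0]]
[578. 190.  49.]
t 1.6 turn [  0.   -0.  -10.4] shift cm [-37.78 -25.01 -16.37] q6 -0.02 gap 91.5 F 0.0 [227.5 528.1 186.3]
```

```bash
python3 -m pendant '{"targets":[0,0,-4.5,0,0,-3,9.1, 0,0,-4.4,0,0,-3,9.1, 0,0,-4.4,0,0,-1,9.1, 0,0,0,0,0,0,9.1]}' 20; python3 - <<'E'
from h import *
go(510,205,250,np.pi/2-.174)
E
```

```text
clock: 1.93
ee_pos: [228.2, 529.7, 259.7]
eef_rot: [0.087, 0.996, 0.003, 0.001]
ft_force: [0.0, -0.5, 0.0]
finger_gap: 91.3
grasp_force: 0.0
t 1.93 turn [0.4 0.1 0. ] shift cm [-33.37 -27.1    0.97] q6 -0.25 gap 91.3 F 0.0 [228.2 529.7 259.7]
```

```bash
python3 -m pendant '{"targets":[0.4,0.1,0,-3.0,-2.44,0,9.1, 0,0,0,-3.0,-2.44,0,9.1, 0,0,0,-3.0,-2.44,0,9.1, 0,0,0,-3.0,-2.44,0,9.1, 0,0,0,-3.0,-2.44,0,9.1, 0,0,0,-3.0,-2.44,0,9.1, 0,0,0,-3.0,-2.44,0,9.1, 0,0,0,-3.0,-2.44,0,9.1, 0,0,0,-3.0,-2.44,0,9.1, 0,0,0,-3.0,-2.44,0,9.1]}'; python3 -m pendant '{"targets":[0,0,0,-3,-2.4,0,9.1, 0,0,0,0,0,0,9.1, 0,0,0,0,0,0,9.1]}'; python3 - <<'E'
from h import *
W=P("wrist");cv2.imwrite("pics/w1.png",camera("wrist")[:,:,::-1])
for n in names[:9]:
    for d in pinpoint(n,"wrist")[:2]: print(n,round(d["score"],2),np.round(d["location"],1).tolist())
T=P("top");np.save("W1.npy",np.array([W[0],W[1],np.c_[W[2],W[2],W[2]]]))
camera("top")
for n in names[:4]:
    f=lambda c:[np.array(np.nonzero(d["mask"])[::-1]).mean(1) for d in masks_of(n,c)[:1]]
    a,b=f("top"),f("wrist");print(n,a,b,[np.round(tri([(T,x),(W,y)])) for x in a for y in b])
go(414,223,250,np.pi/2-.174)
E
```

```text
clock: 2.77
ee_pos: [480.8, 233.7, 256.0]
eef_rot: [0.088, 0.996, -0.004, -0.002]
ft_force: [-0.1, -0.4, 0.5]
finger_gap: 91.2
grasp_force: 0.0
clock: 3.02
ee_pos: [506.2, 205.2, 255.8]
eef_rot: [0.09, 0.996, -0.004, -0.003]
ft_force: [-0.2, -0.3, -0.4]
finger_gap: 91.1
grasp_force: 0.0
strip_can 0.87 [653.7, 351.5, -2.3]
strip_can 0.81 [665.0, 175.3, 10.0]
dropper 0.82 [418.4, 227.1, 10.2]
strip_meter 0.77 [497.8, 207.6, 13.8]
strip_meter 0.21 [663.4, 173.6, 11.8]
specimen_cup 0.65 [572.4, 185.6, 10.9]
seat_can 0.56 [662.1, 179.8, 7.3]
seat_dropper 0.91 [413.7, 225.9, 0.4]
seat_meter 0.47 [558.0, -106.1, 1.6]
strip_can [array([286.40752351, 122.64733542])] [array([312.03079417, 384.28795246])] [array([798., 156., -97.])]
dropper [] [array([321.59650582, 104.47004992])] []
strip_meter [array([277.75601375, 179.63058419])] [array([321.20985847, 199.79795022])] [array([ 684.,  217., -717.])]
specimen_cup [array([270.61666667, 225.75694444])] [array([314.44249311, 281.39049587])] [array([576., 190.,  63.])]
t 3.97 turn [-0.4 -0.1 -0. ] shift cm [9.34 0.   0.74] q6 -1.02 gap 90.8 F 0.0 [505.9 206.8 257.4]
```

View pics/w1.png

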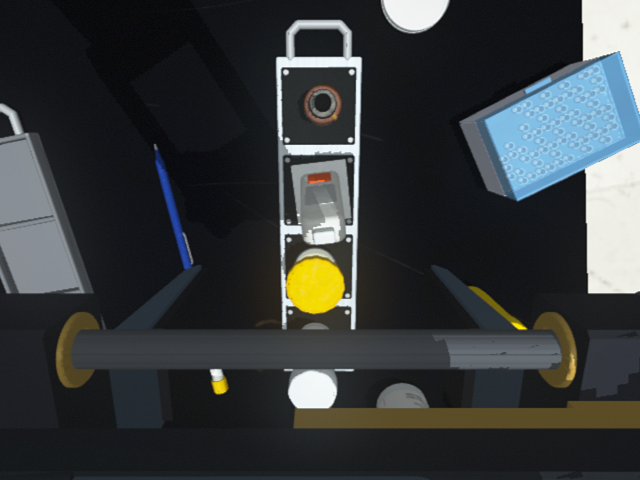

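The wrist view shows the rail aligned with the image columns, with its handle at the top. The dropper bulb is at (322,103), the meter foot's top edge runs roughly from (291,166) to (347,159), the cup lid is at (315,284) and the can cap at (313,388).

```bash
python3 - <<'E'
from h import *
a=np.load("W1.npy");W=(a[0],a[1],a[2][:,0])
for n,uv,z in[("bulb",(322,103),116),("cup",(315.5,285),75),("rail near L",(276,59),8),("railR",(362,58),8),("railfarL",(285,370),8),("railfarR",(353,370),8)]:
    print(n,np.round(onz(0,uv,z,W)[0],1))
i=cv2.imread("pics/w1.png")[145:255,265:375];cv2.imwrite("pics/m.png",cv2.resize(i,None,fx=5,fy=5,interpolation=cv2.INTER_CUBIC))
E
```

```text
bulb [416.  224.8 116. ]
cup [575.1 190.2  75. ]
rail near L [361.1 189.4   8. ]
railR [375.4 272.5   8. ]
railfarL [698.7 130.2   8. ]
railfarR [712.9 209.6   8. ]
```

View pics/m.png

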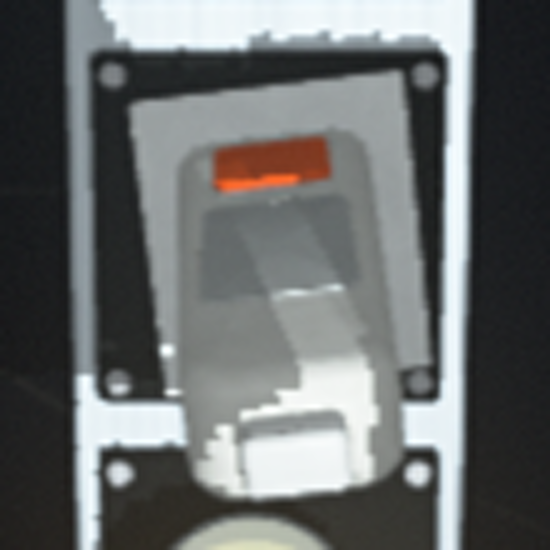

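The crop shows the meter's foot turned slightly against its seat, with corners at crop (130,103) and (405,70), and side edges reaching (430,368) and (165,370).

```bash
python3 - <<'E'
from h import *
a=np.load("W1.npy");W=(a[0],a[1],a[2][:,0])
q=np.array([(130,103),(405,70),(430,368),(165,370)])/5+[265,145]
w=onz(0,q,19,W)[:,:2];print(np.round(w,1))
for i,j in((0,1),(1,2),(0,3)):
    d=w[j]-w[i];print(np.linalg.norm(d).round(1),np.arctan2(d[1],d[0]).round(3))
# centre from near edge midpoint +31 along x
e=w[1]-w[0];e/=np.linalg.norm(e);x=np.array([e[1],-e[0]]);print("centre",(w[:2].mean(0)+31*x).round(1),"yaw",np.arctan2(x[1],x[0]).round(3))
go(416,226,14+50-8,np.pi/2-.175)
E
```

```text
[[464.3 184.7]
 [467.8 240.8]
 [529.4 236. ]
 [519.9 181.2]]
56.2 1.508
61.8 -0.078
55.8 -0.064
centre [497.  210.8] yaw -0.063
t 3.97 turn [-0.4 -0.1  0. ] shift cm [ 9.19  0.33 20.14] q6 -1.02 gap 90.8 F 0.0 [505.9 206.8 257.4]
```

```bash
python3 -m pendant '{"targets":[-0.4,-0.1,0,3.1,0.1,0,9.1, 0,0,0,3.1,0.1,0,9.1, 0,0,0,3,0.1,2,9.1, 0,0,0,0,0,4,9.1, 0,0,0,0,0,4,9.1, 0,0,0,0,0,4,9.1, 0,0,0,0,0,2,9.1, 0,0,0,0,0,0,9.1]}'; python3 - <<'E'
from h import *
go(416,226,14+50-8,np.pi/2-.175)
E
```

```text
clock: 4.63
ee_pos: [412.3, 224.0, 93.3]
eef_rot: [0.087, 0.996, -0.003, -0.004]
ft_force: [-0.3, 0.2, 0.3]
finger_gap: 91.0
grasp_force: 0.0
t 4.63 turn [-0.3 -0.5  0. ] shift cm [-0.32  0.26  3.73] q6 -0.92 gap 91.0 F 0.0 [412.3 224.   93.3]
```

```bash
python3 -m pendant '{"targets":[-0.3,-0.5,0,-0.3,0.2,1.7,9.1, 0,0,0,0,0,2,9.1, 0,0,0,0,0,0,9.1, 0,0,0,0,0,0,3, 0,0,0,0,0,0,1.5, 0,0,0,0,0,0,1.5, 0,0,0,0,0,0,1.5, 0,0,0,0,0,0,1.5, 0,0,0,0,0,0,1.5, 0,0,0,0,0,0,1.5]}' 15; python3 - <<'E'
from h import *
go(416,226,14+50-8,np.pi/2-.175)
E
```

```text
clock: 5.47
ee_pos: [419.5, 227.4, 60.8]
eef_rot: [0.087, 0.996, 0.002, 0.005]
ft_force: [-0.3, 0.2, -0.8]
finger_gap: 47.0
grasp_force: 0.0
t 5.47 turn [0.3 0.5 0. ] shift cm [ 0.32 -0.2   0.48] q6 -0.92 gap 47.0 F 0.0 [419.5 227.4  60.8]
```

```bash
python3 -m pendant '{"targets":[0,0,0,0,0,0.4,1.5, 0,0,0,0,0,0,1.5, 0,0,0,0,0,0,1.5, 0,0,0,0,0,0,1.5, 0,0,0,0,0,0,1.5, 0,0,0,0,0,0,1.5]}'; python3 - <<'E'
from h import *
go(416,226,14+50-8,np.pi/2-.175)
E
```

```text
clock: 5.97
ee_pos: [419.3, 227.3, 56.4]
eef_rot: [0.087, 0.996, 0.002, 0.004]
ft_force: [-0.1, -0.7, -0.2]
finger_gap: 22.7
grasp_force: 15.0
t 5.97 turn [0.3 0.5 0. ] shift cm [ 0.3  -0.19  0.04] q6 -0.92 gap 22.7 F 15.0 [419.3 227.3  56.4]
```

```bash
python3 - <<'E'
from h import *
a=camera("side")[:,:,::-1][170:330,140:340];b=camera("wrist")[:,:,::-1]
cv2.imwrite("pics/g1.png",np.hstack([cv2.resize(a,(500,400),interpolation=3),cv2.resize(b,(300,400))[:, :]]))
for c in("side","wrist"):
    for d in pinpoint("dropper",c)[:1]: print(c,d["score"],np.round(d["location"],1))
E
```

```text
side 0.9 [413.  227.9  15.8]
wrist 0.72 [420.1 226.9  14.5]
```

View pics/g1.png

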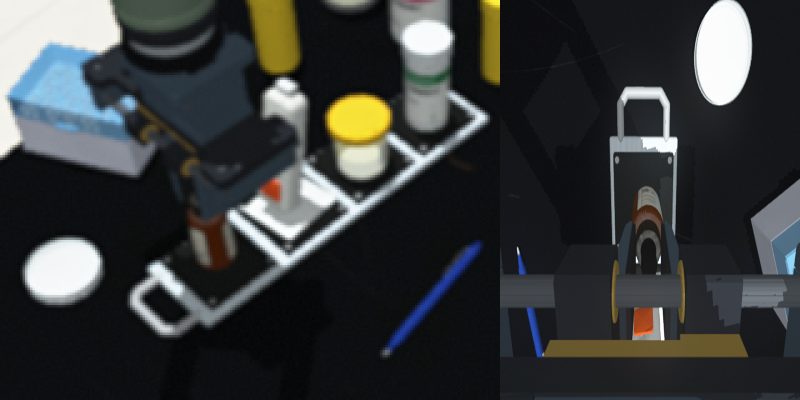

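```bash
python3 - <<'E'
from h import *
K,Rm,t=P("side")
im=camera("side")[:,:,::-1].copy()
pts=np.array([(418,227,14.),(418,227,80),(418,227,91),(418,227,116),(418,214,45)])
uv=cv2.projectPoints(pts,Rm,t,K,None)[0][:,0];print(uv.round(1))
a=cv2.resize(im[190:290,190:270],None,fx=7.5,fy=6*1.0,interpolation=3)
for u,v in uv: cv2.circle(a,(int((u-190)*7.5),int((v-190)*6)),3,(0,255,0),-1)
cv2.imwrite("pics/g2.png",a)
E
```

```text
[[226.9 271.4]
 [222.7 251.7]
 [222.  248.2]
 [220.2 240.1]
 [229.6 265. ]]
```

View pics/g2.png

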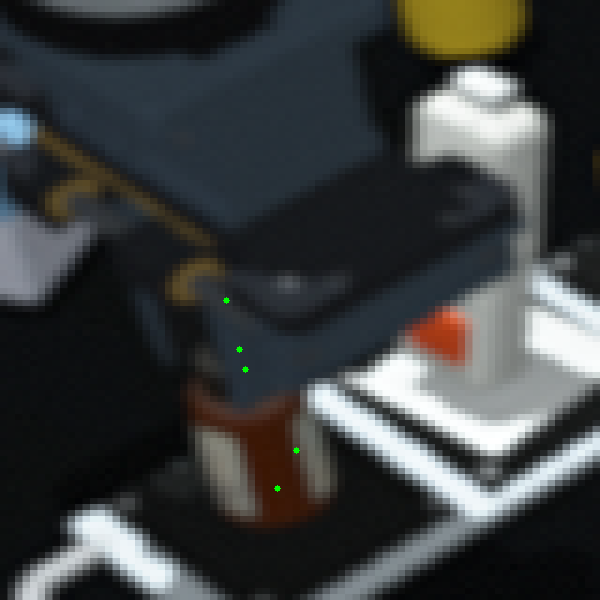

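The side crop shows the bottle's whole body uncovered below the shoulder, so the fingers seem to hold it higher than planned, at the collar (gap 22.7 mm). I'll check the wrist view before lifting.

```bash
python3 - <<'E'
from h import *
b=camera("wrist")[:,:,::-1].copy()
K,Rm,t=P("wrist");r=R.from_quat(observe()["eef_rot"]).as_matrix();p=np.array(observe()["ee_pos"])
L=np.array([(dx,s*11.5,z) for s in(-1,1) for z in(11,-8,-28) for dx in(-16,16)],float)
uv=cv2.projectPoints(p+L@r.T,Rm,t,K,None)[0][:,0];print(uv.round().tolist())
for u,v in uv: cv2.circle(b,(int(u),int(v)),1,(0,255,0),-1)
cv2.imwrite("pics/g3.png",cv2.resize(b[180:420,180:460],(700,600),interpolation=3))
E
```

```text
[[295.0, 301.0], [294.0, 243.0], [293.0, 316.0], [292.0, 253.0], [291.0, 335.0], [290.0, 267.0], [338.0, 301.0], [339.0, 243.0], [340.0, 316.0], [341.0, 253.0], [343.0, 335.0], [344.0, 267.0]]
```

View pics/g3.png

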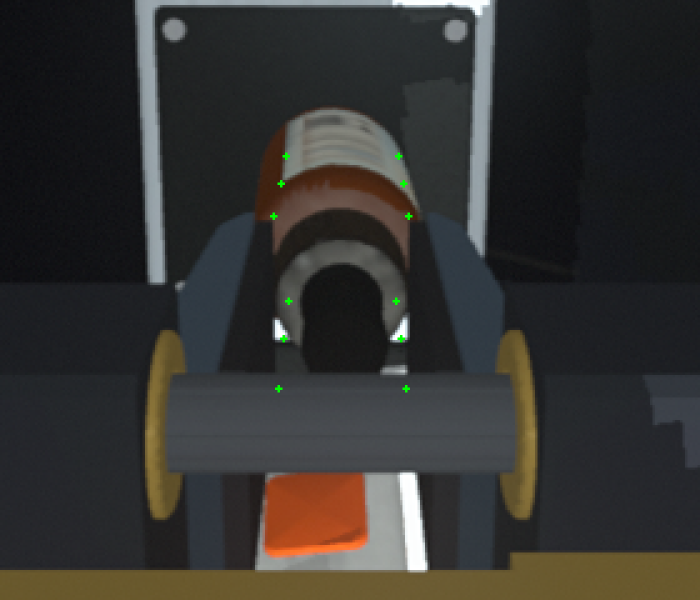

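The wrist view confirms it: the pads' lower ends sit on the collar, and the visible fingertips lie about 28 mm behind the stated TCP. The side view gives the same tip height of about 75–84 mm, and the first wrist picture agrees. I'll open, go lower in small steps while watching the force, and grip the body.

```bash
python3 -m pendant '{"targets":[0,0,0,0,0,0,6, 0,0,0,0,0,0,6, 0,0,0,0,0,0,6, 0,0,0,0,0,0,6, 0,0,0,0,0,0.5,6, 0,0,0,0,0,0.5,6, 0,0,0,0,0,0.5,6, 0,0,0,0,0,0.5,6, 0,0,0,0,0,0,6]}'; python3 - <<'E'
from h import *
go(416,226,21,np.pi/2-.175)
b=camera("wrist")[:,:,::-1].copy()
cv2.imwrite("pics/g4.png",b[150:400,150:490])
E
```

```text
clock: 7.02
ee_pos: [418.7, 226.9, 35.2]
eef_rot: [0.087, 0.996, 0.002, 0.003]
ft_force: [-0.5, 0.4, -0.6]
finger_gap: 60.2
grasp_force: 0.0
t 7.02 turn [0.2 0.4 0. ] shift cm [ 0.25 -0.14  1.42] q6 -0.92 gap 60.2 F 0.0 [418.7 226.9  35.2]
```

View pics/g4.png

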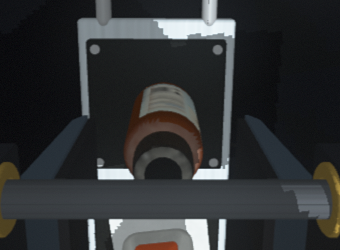

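The bottle stands untouched between the open fingers and no force shows. I'll go lower and close on the body.

```bash
python3 -m pendant '{"targets":[0,0,0,0,0,0.4,6, 0,0,0,0,0,0.4,6, 0,0,0,0,0,0.4,6, 0,0,0,0,0,0,6]}'; python3 -m pendant '{"targets":[0,0,0,0,0,0,1.5, 0,0,0,0,0,0,1.5, 0,0,0,0,0,0,1.5, 0,0,0,0,0,0,1.5, 0,0,0,0,0,0,1.5, 0,0,0,0,0,0,1.5, 0,0,0,0,0,0,1.5]}'
```

```text
clock: 7.4
ee_pos: [419.1, 227.2, 23.7]
eef_rot: [0.087, 0.996, 0.002, 0.004]
ft_force: [-0.4, 0.8, -0.1]
finger_gap: 60.1
grasp_force: 0.0
clock: 7.98
ee_pos: [419.8, 227.5, 24.6]
eef_rot: [0.087, 0.996, 0.002, 0.005]
ft_force: [0.3, 0.1, 0.9]
finger_gap: 31.7
grasp_force: 14.9
```

```bash
python3 -m pendant '{"targets":[0,0,0,0,0,-1,1.5, 0,0,0,0,0,-3,1.5, 0,0,0,0,0,-4,1.5, 0,0,0,0,-2,-2,1.5, 0,0,0,0,-3,0,1.5, 0,0,0,0,-3.5,0,1.5, 0,0,0,0,-3.5,0,1.5, 0,0,0,0,-3.5,0,1.5]}'; python3 - <<'E'
from h import *
go(682,-109,100,np.pi/2+.006)
E
```

```text
clock: 8.65
ee_pos: [391.1, 73.2, 123.8]
eef_rot: [0.087, 0.996, 0.002, 0.005]
ft_force: [0.8, 0.3, -1.0]
finger_gap: 31.9
grasp_force: 14.9
t 8.65 turn [  0.3   0.6 -10.3] shift cm [-28.98 -18.4    2.38] q6 -1.24 gap 31.9 F 14.9 [391.1  73.2 123.8]
```

```bash
python3 -m pendant '{"targets":[0.1,0.2,-3.4,0,-2,0,1.5, 0.1,0.2,-3.4,0,-2,0,1.5, 0.1,0.2,-3.5,-1,-2,0,1.5, 0,0,0,-3.2,-1.8,0,1.5, 0,0,0,-3.2,-1.8,0,1.5, 0,0,0,-3.2,-1.8,0,1.5, 0,0,0,-3.2,-1.8,0,1.5, 0,0,0,-3.2,-1.6,0,1.5, 0,0,0,-3.2,-1.3,0,1.5, 0,0,0,-3.2,-1,0,1.5]}'; python3 - <<'E'
from h import *
go(682,-109,40,np.pi/2+.006)
E
```

```text
clock: 9.48
ee_pos: [620.6, -96.9, 122.8]
eef_rot: [-0.002, 1.0, -0.0, -0.001]
ft_force: [0.9, -0.3, -0.4]
finger_gap: 31.8
grasp_force: 14.9
t 9.48 turn [-0.  -0.1 -0.1] shift cm [-6.13 -1.24  8.28] q6 -1.75 gap 31.8 F 14.9 [620.6 -96.9 122.8]
```

```bash
python3 -m pendant '{"targets":[0,0,0,-2.5,-0.6,0,1.5, 0,0,0,-2.0,-0.2,2,1.5, 0,0,0,0,0,2,1.5, 0,0,0,0,0,2,1.5, 0,0,0,0,0,0,1.5, 0,0,0,0,0,0,1.5]}'; python3 - <<'E'
from h import *
cv2.imwrite("pics/p1.png",camera("side")[:,:,::-1])
cv2.imwrite("pics/p1t.png",camera("top")[:,:,::-1])
for c in("side","top"):
  for n in("dropper","run_rack"):
    for d in pinpoint(n,c)[:1]: print(c,n,d["score"],np.round(d["location"],1))
go(682,-109,17,np.pi/2+.006)
E
```

```text
clock: 9.98
ee_pos: [663.4, -103.1, 61.9]
eef_rot: [-0.003, 1.0, -0.0, -0.002]
ft_force: [-1.1, -0.7, -0.9]
finger_gap: 32.0
grasp_force: 14.9
side dropper 0.58 [ 654.2 -104.9   48.8]
side run_rack 0.98 [ 558.6 -110.3    0.9]
top dropper 0.44 [413.8 223.9   9.2]
top run_rack 0.95 [ 553.1 -107.8    2.4]
t 10.28 turn [-0.1  0.1 -0.1] shift cm [-1.69 -0.57  4.78] q6 -1.75 gap 32.0 F 14.9 [ 665.1 -103.4   64.8]
```

```bash
python3 -m pendant '{"targets":[0,0,0,-1.9,-0.6,0,1.5, 0,0,0,0,0,1.5,1.5, 0,0,0,0,0,1.5,1.5, 0,0,0,0,0,0,1.5, 0,0,0,0,0,0,1.5]}'; python3 - <<'E'
from h import *
camera("side");camera("wrist")
for c in("side","wrist"):
  for n in("dropper","run_rack"):
    for d in pinpoint(n,c)[:1]: print(c,n,d["score"],np.round(d["location"],1))
go(684,-109,17,np.pi/2+.006)
E
```

```text
clock: 10.7
ee_pos: [682.9, -109.2, 33.1]
eef_rot: [-0.003, 1.0, -0.0, -0.001]
ft_force: [-0.2, 1.1, -0.2]
finger_gap: 31.9
grasp_force: 14.9
side dropper 0.74 [ 677.7 -110.8   22.5]
side run_rack 0.72 [ 560.2 -110.5   -0.8]
wrist dropper 0.58 [ 680.2 -111.7   22.2]
wrist run_rack 0.8 [ 557.1 -103.7    1.6]
t 11.0 turn [-0.1  0.  -0.1] shift cm [-0.01  0.03  1.73] q6 -1.75 gap 32.0 F 14.9 [ 683.9 -109.3   34.3]
```

Base at 22–24 mm, centred over the pocket. I'll set it down 1.8 cm lower, release and rise.

```bash
python3 -m pendant '{"targets":[0,0,0,0,0,0.9,1.5, 0,0,0,0,0,0.5,1.5, 0,0,0,0,0,0.3,1.5, 0,0,0,0,0,0,1.5, 0,0,0,0,0,0,1.5]}'; python3 -m pendant '{"targets":[0,0,0,0,0,0,6, 0,0,0,0,0,0,6, 0,0,0,0,0,0,6, 0,0,0,0,0,0,6, 0,0,0,0,0,0,6, 0,0,0,0,0,-1,6, 0,0,0,0,0,-3,9.1, 0,0,0,0,0,-4,9.1, 0,0,0,0,0,-4,9.1, 0,0,0,0,0,-4,9.1]}'; python3 - <<'E'
from h import *
camera("side");camera("wrist")
for c in("side","wrist"):
    for d in pinpoint("dropper",c)[:1]: print(c,d["score"],np.round(d["location"],1))
go(498,209.5,66+20,np.pi/2-.07)
E
```

```text
clock: 11.42
ee_pos: [683.3, -109.6, 16.0]
eef_rot: [-0.003, 1.0, -0.001, -0.001]
ft_force: [-0.3, -0.1, 1.5]
finger_gap: 31.8
grasp_force: 15.0
clock: 12.25
ee_pos: [683.3, -109.1, 178.7]
eef_rot: [-0.003, 1.0, -0.0, -0.001]
ft_force: [1.4, -0.5, 0.1]
finger_gap: 84.0
grasp_force: 0.0
side 0.64 [ 676.9 -111.2    3.2]
wrist 0.6 [ 682.6 -111.6    4. ]
t 12.45 turn [-0.1  0.2  4.3] shift cm [20.82 30.49  9.27] q6 -1.75 gap 91.1 F 0.0 [ 684.3 -109.2  178.7]
```

```bash
python3 -m pendant '{"targets":[0,0,4.3,2.1,3,0,9.1, 0,0,0,2.1,3.1,0,9.1, 0,0,0,2.1,3.1,0,9.1, 0,0,0,2.1,3.1,0,9.1, 0,0,0,2.1,3.1,0,9.1, 0,0,0,2.1,3.1,0,9.1, 0,0,0,2.1,3.1,0,9.1, 0,0,0,2.1,3,0,9.1, 0,0,0,2.1,3,0,9.1, 0,0,0,1.8,2.8,0,9.1]}'; python3 -m pendant '{"targets":[0,0,0,0,0,0,9.1, 0,0,0,0,0,0,9.1]}';python3 - <<'E'
from h import *
go(498,209.5,68,np.pi/2-.07)
E
```

```text
clock: 13.28
ee_pos: [493.3, 208.1, 174.6]
eef_rot: [0.035, 0.999, -0.001, -0.003]
ft_force: [-0.5, 0.1, 0.3]
finger_gap: 91.4
grasp_force: 0.0
clock: 13.45
ee_pos: [494.4, 207.8, 174.9]
eef_rot: [0.033, 0.999, -0.001, -0.002]
ft_force: [0.2, 0.0, 0.5]
finger_gap: 90.7
grasp_force: 0.0
t 13.45 turn [-0.1 -0.2  0.2] shift cm [-0.35  0.19 10.69] q6 -1.13 gap 90.7 F 0.0 [494.4 207.8 174.9]
```

```bash
python3 -m pendant '{"targets":[0,0,0,-0.3,0.2,2,9.1, 0,0,0,0,0,3,9.1, 0,0,0,0,0,3,9.1, 0,0,0,0,0,2,9.1, 0,0,0,0,0,0.7,9.1, 0,0,0,0,0,0,9.1]}'; python3 - <<'E'
from h import *
go(498,209.5,68,np.pi/2-.07)
b=camera("wrist")[:,:,::-1].copy()
cv2.imwrite("pics/g5.png",b[100:430,80:560])
E
```

```text
clock: 13.95
ee_pos: [497.9, 207.1, 66.9]
eef_rot: [0.036, 0.999, -0.002, -0.003]
ft_force: [0.2, -0.3, -0.5]
finger_gap: 90.8
grasp_force: 0.0
t 13.95 turn [-0.2 -0.3 -0.1] shift cm [ 0.01  0.24 -0.11] q6 -1.13 gap 90.8 F 0.0 [497.9 207.1  66.9]
```

View pics/g5.png

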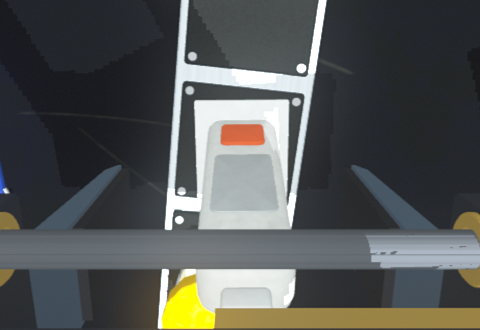

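The meter's foot is square to the tool and centred between the fingers (crop column ≈243 against 237). Closing.

```bash
python3 -m pendant '{"targets":[0,0,0,0,0.2,0,6, 0,0,0,0,0,0,3, 0,0,0,0,0,0,2.5, 0,0,0,0,0,0,2.5, 0,0,0,0,0,0,2.5, 0,0,0,0,0,0,2.5, 0,0,0,0,0,0,2.5, 0,0,0,0,0,0,2.5, 0,0,0,0,0,0,2.5, 0,0,0,0,0,0,2.5]}' 25; python3 -m pendant '{"targets":[0,0,0,0,0,0,2.5, 0,0,0,0,0,0,2.5, 0,0,0,0,0,0,2.5]}'
```

```text
clock: 14.83
ee_pos: [499.2, 210.7, 69.2]
eef_rot: [0.035, 0.999, -0.0, -0.001]
ft_force: [0.5, -0.4, 0.4]
finger_gap: 34.5
grasp_force: 25.0
clock: 15.08
ee_pos: [499.2, 210.7, 69.2]
eef_rot: [0.035, 0.999, -0.0, -0.001]
ft_force: [0.3, -0.2, 0.6]
finger_gap: 34.4
grasp_force: 25.0
```

```bash
python3 -m pendant '{"targets":[0,0,0,0,0,-1,2.5, 0,0,0,0,0,-2.5,2.5, 0,0,0,0,0,-3,2.5, 0,0,0,0,-2,-2,2.5, 0,0,0,0,-3,0,2.5, 0,0,-2.2,0,-3,0,2.5, 0,0,-2.1,-1,-3,0,2.5, 0,0,0,-2,-3,0,2.5, 0,0,0,-2,-3,0,2.5, 0,0,0,-2,-3,0,2.5]}'; python3 - <<'E'
from h import *
go(599,-109.5,69-8+3,np.pi/2+.006)
E
```

```text
clock: 15.92
ee_pos: [563.6, 9.6, 155.0]
eef_rot: [-0.003, 1.0, -0.0, -0.0]
ft_force: [0.3, 0.8, -1.3]
finger_gap: 34.7
grasp_force: 25.0
t 15.92 turn [-0.  -0.1 -0. ] shift cm [ -3.47 -11.93   9.1 ] q6 -1.58 gap 34.7 F 25.0 [563.6   9.6 155. ]
```

```bash
python3 -m pendant '{"targets":[0,0,0,-1.2,-3,0,2.5, 0,0,0,-1.1,-3,0,2.5, 0,0,0,-0.7,-3,0,2.5, 0,0,0,0,-2.2,2,2.5, 0,0,0,0,0,2.5,2.5, 0,0,0,0,0,2,2.5, 0,0,0,0,0,0,2.5, 0,0,0,0,0,0,2.5]}'; python3 - <<'E'
from h import *
camera("side");camera("top")
for c in("side","top"):
  for n in("strip_meter","dropper","run_rack"):
    for d in pinpoint(n,c)[:1]: print(c,n,d["score"],np.round(d["location"],1))
go(599,-109.5,69-8,np.pi/2+.006)
E
```

```text
clock: 16.58
ee_pos: [592.9, -100.7, 88.7]
eef_rot: [-0.002, 1.0, 0.0, -0.002]
ft_force: [0.2, 0.0, -1.2]
finger_gap: 34.4
grasp_force: 25.0
side strip_meter 0.73 [593.  -99.1  34.1]
side dropper 0.68 [ 677.  -110.9    1.5]
side run_rack 0.73 [ 556.1 -110.1    1.2]
top strip_meter 0.42 [ 588.2 -102.5   36.7]
top dropper 0.54 [ 678.5 -109.8    8.4]
top run_rack 0.92 [ 552.3 -109.1    2.3]
t 16.98 turn [-0.1  0.  -0. ] shift cm [-0.48 -0.88  2.92] q6 -1.76 gap 34.8 F 25.0 [ 594.1 -100.7   90.2]
```

```bash
python3 -m pendant '{"targets":[0,0,0,-0.5,-0.9,0,2.5, 0,0,0,0,0,0,2.5, 0,0,0,0,0,1.2,2.5, 0,0,0,0,0,0.9,2.5, 0,0,0,0,0,0.4,2.5, 0,0,0,0,0,0,2.5]}'; python3 - <<'E'
from h import *
cv2.imwrite("pics/p2.png",cv2.resize(camera("side")[150:390,280:600,::-1],None,fx=2,fy=2,interpolation=3))
go(599,-109.5,69-8,np.pi/2+.006)
for d in pinpoint("strip_meter","side")[:1]: print(d["score"],np.round(d["location"],1))
E
```

```text
clock: 17.48
ee_pos: [597.6, -109.8, 62.7]
eef_rot: [-0.002, 1.0, 0.0, -0.002]
ft_force: [-1.0, 0.2, -2.2]
finger_gap: 34.3
grasp_force: 25.0
t 17.53 turn [-0.  -0.2 -0.1] shift cm [-0.08  0.03  0.25] q6 -1.78 gap 34.2 F 25.0 [ 598.2 -109.8   63.5]
0.79 [ 595.9 -111.1    9.5]
```

View pics/p2.png

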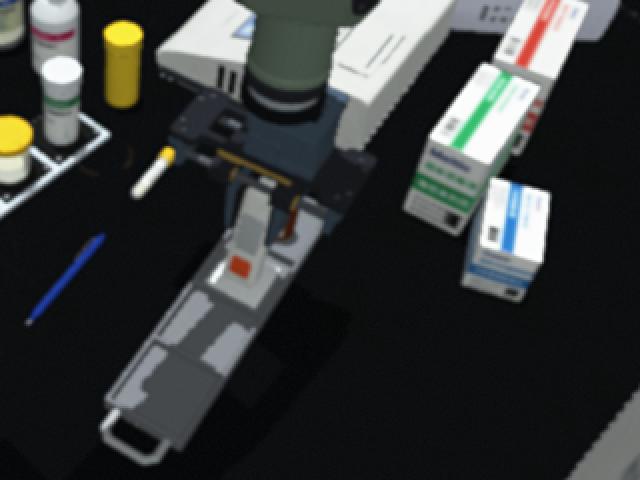

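The meter stands inside the third pocket from the handle, about 2 mm above its floor. I'll set it down and release.

```bash
python3 -m pendant '{"targets":[0,0,0,0,0,0.2,2.5, 0,0,0,0,0,0.1,2.5, 0,0,0,0,0,0,2.5, 0,0,0,0,0,0,5, 0,0,0,0,0,0,6, 0,0,0,0,0,0,7, 0,0,0,0,0,0,7, 0,0,0,0,0,0,7, 0,0,0,0,0,0,7]}'; python3 -m pendant '{"targets":[0,0,0,0,0,-1,7, 0,0,0,0,0,-3,7, 0,0,0,0,0,-4,9.1, 0,0,0,0,0,-3,9.1, 0,0,0,0,0,0,9.1]}'; python3 - <<'E'
from h import *
camera("side");camera("wrist")
for c in("side","wrist"):
    for d in pinpoint("strip_meter",c)[:1]: print(c,d["score"],np.round(d["location"],1))
go(577,190,18,np.pi/2-.175)
E
```

```text
clock: 18.33
ee_pos: [598.8, -109.9, 61.4]
eef_rot: [-0.003, 1.0, -0.0, -0.001]
ft_force: [0.6, 0.5, -0.4]
finger_gap: 69.2
grasp_force: 0.0
clock: 18.75
ee_pos: [603.0, -110.6, 179.6]
eef_rot: [-0.003, 1.0, -0.002, 0.006]
ft_force: [1.1, 0.1, 0.8]
finger_gap: 87.1
grasp_force: 0.0
side 0.6 [ 599. -105.    8.]
wrist 0.94 [ 595.5 -113.2    5.9]
t 18.95 turn [-0.  -0.2 10.3] shift cm [ 7.28 29.14 15.25] q6 -1.78 gap 90.8 F 0.0 [ 598.  -109.6  170.5]
```

```bash
python3 -m pendant '{"targets":[0,0,5.2,0,0,0,9.1, 0,0,5.1,0,0,0,9.1, 0,0,0,0.9,3.6,0,9.1, 0,0,0,0.9,3.6,0,9.1, 0,0,0,0.9,3.7,0,9.1, 0,0,0,0.9,3.7,0,9.1, 0,0,0,0.9,3.7,0,9.1, 0,0,0,0.9,3.7,0,9.1, 0,0,0,0.9,3.7,0,9.1, 0,0,0,0.9,3.4,2,9.1]}'; python3 -m pendant '{"targets":[0,0,0,0,0,2,9.1, 0,0,0,0,0,2,9.1, 0,0,0,0,0,0,9.1]}';python3 - <<'E'
from h import *
go(577,190,18,np.pi/2-.175)
camera("wrist")
for d in pinpoint("specimen_cup","wrist")[:1]: print(d["score"],np.round(d["location"],1))
E
```

```text
clock: 19.78
ee_pos: [579.7, 192.0, 152.8]
eef_rot: [0.087, 0.996, 0.001, 0.002]
ft_force: [1.6, -0.0, 0.6]
finger_gap: 90.6
grasp_force: 0.0
clock: 20.03
ee_pos: [574.1, 188.9, 105.3]
eef_rot: [0.086, 0.996, -0.003, -0.006]
ft_force: [-0.8, -0.4, 0.2]
finger_gap: 91.0
grasp_force: 0.0
t 20.03 turn [-0.4 -0.7  0.1] shift cm [-0.26  0.15  8.73] q6 -1.1 gap 91.0 F 0.0 [574.1 188.9 105.3]
0.67 [574.9 185.3   9.8]
```

```bash
python3 -m pendant '{"targets":[-0.3,-0.5,0,-0.1,0.1,2.5,9.1, 0,0,0,0,0,2.5,9.1, 0,0,0,0,0,1.5,9.1, 0,0,0,0,0,1,9.1, 0,0,0,0,0,0.7,9.1, 0,0,0,0,0,0,9.1]}'; python3 - <<'E'
from h import *
go(577,190,18,np.pi/2-.175)
b=camera("wrist")[:,:,::-1].copy()
cv2.imwrite("pics/g6.png",b[100:430,80:560])
E
```

```text
clock: 20.63
ee_pos: [580.0, 189.8, 28.7]
eef_rot: [0.088, 0.996, 0.002, 0.004]
ft_force: [0.6, -0.2, 0.1]
finger_gap: 90.9
grasp_force: 0.0
t 20.63 turn [ 0.2  0.4 -0. ] shift cm [ 0.3  -0.03  1.07] q6 -1.1 gap 90.9 F 0.0 [580.  189.8  28.7]
```

View pics/g6.png

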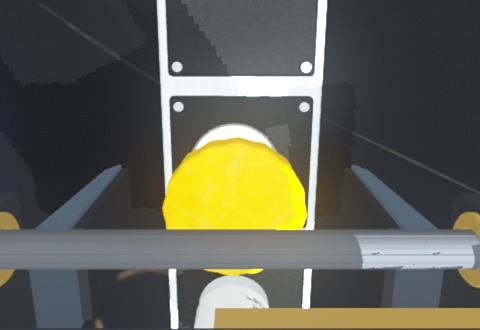

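The lid is centred between the fingers, at crop (235,208). I'll lower the last centimetre and close.

```bash
python3 -m pendant '{"targets":[0,0,0,0.1,0,0.6,9.1, 0,0,0,0,0,0.4,9.1, 0,0,0,0,0,0,7, 0,0,0,0,0,0,4.5, 0,0,0,0,0,0,4.5, 0,0,0,0,0,0,4.5, 0,0,0,0,0,0,4.5, 0,0,0,0,0,0,4.5, 0,0,0,0,0,0,4.5, 0,0,0,0,0,0,4.5]}' 18; python3 -m pendant '{"targets":[0,0,0,0,0,0,4.5, 0,0,0,0,0,0,4.5, 0,0,0,0,0,-0.8,4.5, 0,0,0,0,0,-2,4.5, 0,0,0,0,-1,-3,4.5, 0,0,0,0,-2,-2,4.5, 0,0,0,0,-3,0,4.5, 0,0,-3.4,0,-3,0,4.5, 0,0,-3.4,0.5,-3,0,4.5, 0,0,-3.5,0.5,-3,0,4.5]}'; python3 - <<'E'
from h import *
go(514,-110,17.5-8,np.pi/2+.006)
E
```

```text
clock: 21.52
ee_pos: [579.3, 190.4, 19.3]
eef_rot: [0.087, 0.996, 0.002, 0.004]
ft_force: [0.1, -0.4, 0.7]
finger_gap: 55.6
grasp_force: 18.0
clock: 22.35
ee_pos: [547.1, 41.6, 97.0]
eef_rot: [-0.004, 1.0, 0.002, 0.004]
ft_force: [0.4, -0.9, -0.3]
finger_gap: 55.6
grasp_force: 18.0
t 22.35 turn [0.2 0.5 0.2] shift cm [  3.4  -15.14   8.75] q6 -1.53 gap 55.6 F 18.0 [547.1  41.6  97. ]
```

```bash
python3 -m pendant '{"targets":[0.1,0.3,0.1,0.8,-3,0,4.5, 0,0,0,0.8,-3,0,4.5, 0,0,0,0.8,-3,0,4.5, 0,0,0,0.7,-3,0,4.5, 0,0,0,0.2,-2.5,0,4.5, 0,0,0,0,0,2,4.5, 0,0,0,0,0,2,4.5, 0,0,0,0,0,1.5,4.5, 0,0,0,0,0,0,4.5, 0,0,0,0,0,0,4.5]}'; python3 - <<'E'
from h import *
go(514,-110,11.5,np.pi/2+.006)
camera("side");camera("wrist")
for c in("side","wrist"):
  for n in("specimen_cup","strip_meter","run_rack"):
    for d in pinpoint(n,c)[:1]: print(c,n,d["score"],np.round(d["location"],1))
E
```

```text
clock: 23.18
ee_pos: [515.1, -102.3, 40.9]
eef_rot: [-0.002, 1.0, 0.001, 0.001]
ft_force: [0.4, -0.4, -0.1]
finger_gap: 55.4
grasp_force: 18.0
t 23.18 turn [ 0.1  0.1 -0.2] shift cm [ 0.11 -0.77  2.94] q6 -1.79 gap 55.4 F 18.0 [ 515.1 -102.3   40.9]
side specimen_cup 0.86 [ 513.  -103.6   34.7]
side strip_meter 0.56 [ 597.2 -108.4    6.8]
side run_rack 0.77 [ 558.1 -111.4    1.5]
wrist specimen_cup 0.97 [ 508.1 -108.2   34. ]
wrist strip_meter 0.87 [ 597.  -112.9    6.8]
```

```bash
python3 -m pendant '{"targets":[0,0,0,0,-0.8,0,4.5, 0,0,0,0,0,1,4.5, 0,0,0,0,0,0.9,4.5, 0,0,0,0,0,0.5,4.5, 0,0,0,0,0,0.3,4.5, 0,0,0,0,0,0.2,4.5, 0,0,0,0,0,0,4.5, 0,0,0,0,0,0,4.5]}'; python3 - <<'E'
from h import *
go(514,-110,11.5,np.pi/2+.006)
camera("side");camera("top")
for c in("side","top"):
    for d in pinpoint("specimen_cup",c)[:1]: print(c,d["score"],np.round(d["location"],1))
E
```

```text
clock: 24.25
ee_pos: [515.7, -110.3, 12.0]
eef_rot: [-0.002, 1.0, 0.001, 0.002]
ft_force: [0.1, -0.1, 0.0]
finger_gap: 55.0
grasp_force: 18.0
t 24.25 turn [ 0.1  0.2 -0.1] shift cm [0.17 0.03 0.05] q6 -1.81 gap 55.0 F 18.0 [ 515.7 -110.3   12. ]
side 0.82 [ 515.4 -111.4    9. ]
top 0.6 [ 514.1 -111.     5.3]
```

```bash
python3 -m pendant '{"targets":[0,0,0,0,0,0.1,4.5, 0,0,0,0,0,0,4.5, 0,0,0,0,0,0,7.5, 0,0,0,0,0,0,8, 0,0,0,0,0,0,8, 0,0,0,0,0,0,8, 0,0,0,0,0,0,8, 0,0,0,0,0,0,8]}'; python3 -m pendant '{"targets":[0,0,0,0,0,-1,8, 0,0,0,0,0,-3,8, 0,0,0,0,0,-4,9.1, 0,0,0,0,0,-4,9.1, 0,0,0,0,0,-3,9.1, 0,0,0,0,0,0,9.1]}'; python3 - <<'E'
from h import *
camera("side");camera("wrist")
for c in("side","wrist"):
    for d in pinpoint("specimen_cup",c)[:1]: print(c,d["score"],np.round(d["location"],1))
go(662,175.5,23,np.pi/2-.175)
E
```

```text
clock: 25.12
ee_pos: [515.5, -110.3, 11.0]
eef_rot: [-0.002, 1.0, 0.001, 0.001]
ft_force: [0.2, -0.9, 0.1]
finger_gap: 80.3
grasp_force: 0.0
clock: 25.62
ee_pos: [519.4, -111.6, 168.8]
eef_rot: [-0.002, 1.0, -0.001, 0.009]
ft_force: [-0.2, -0.5, -0.0]
finger_gap: 91.1
grasp_force: 0.0
side 0.67 [ 517.2 -109.3    4.6]
wrist 0.64 [ 511.7 -114.4    3.2]
t 25.82 turn [ 0.1  0.  10.2] shift cm [-9.58 30.72 13.73] q6 -1.81 gap 90.9 F 0.0 [ 514.1 -110.3  160.3]
```

```bash
python3 -m pendant '{"targets":[0,0,5.1,0,0,0,9.1, 0,0,5.1,0,0,0,9.1, 0,0,0,-1.2,3.8,0,9.1, 0,0,0,-1.2,3.8,0,9.1, 0,0,0,-1.2,3.8,0,9.1, 0,0,0,-1.2,3.8,0,9.1, 0,0,0,-1.2,3.8,0,9.1, 0,0,0,-1.2,3.8,0,9.1, 0,0,0,-1.2,3.8,0,9.1, 0,0,0,-1.2,3.8,0,9.1]}'; python3 -m pendant '{"targets":[0,0,0,0,0,1,9.1, 0,0,0,0,0,1,9.1, 0,0,0,0,0,0,9.1]}';python3 - <<'E'
from h import *
go(662,175.5,23,np.pi/2-.175)
camera("wrist");camera("side");camera("top")
for c in("wrist","side","top"):
    for d in pinpoint("strip_can",c)[:3]: print(c,d["score"],np.round(d["location"],1))
E
```

```text
clock: 26.65
ee_pos: [662.0, 173.8, 159.4]
eef_rot: [0.087, 0.996, -0.0, -0.001]
ft_force: [0.5, -0.6, -0.6]
finger_gap: 90.8
grasp_force: 0.0
clock: 26.9
ee_pos: [659.8, 171.4, 137.1]
eef_rot: [0.087, 0.996, -0.001, -0.003]
ft_force: [-0.4, -0.4, -0.0]
finger_gap: 90.8
grasp_force: 0.0
t 26.9 turn [-0.1 -0.3  0.1] shift cm [-0.14  0.44 11.41] q6 -1.16 gap 90.8 F 0.0 [659.8 171.4 137.1]
wrist 0.81 [652.4 352.7  -4.1]
wrist 0.7 [663.8 175.2  11.8]
side 0.98 [654.5 354.2   3.6]
side 0.67 [653.7 171.2  14.3]
side 0.58 [771.5 158.6   2.5]
top 0.66 [655.6 355.6   2.1]
top 0.42 [658.8 174.7  12.1]
```

```bash
python3 -m pendant '{"targets":[0,0,0,-0.1,0.4,2.5,9.1, 0,0,0,0,0,3,9.1, 0,0,0,0,0,3,9.1, 0,0,0,0,0,1.5,9.1, 0,0,0,0,0,0.5,9.1, 0,0,0,0,0,0.5,9.1, 0,0,0,0,0,0,9.1]}'; python3 - <<'E'
from h import *
go(662,175.5,23,np.pi/2-.175)
b=camera("wrist")[:,:,::-1].copy()
cv2.imwrite("pics/g7.png",b[100:430,80:560])
E
```

```text
clock: 27.78
ee_pos: [665.0, 175.9, 32.3]
eef_rot: [0.087, 0.996, 0.001, 0.002]
ft_force: [-0.1, -0.3, 0.3]
finger_gap: 90.8
grasp_force: 0.0
t 27.78 turn [ 0.1  0.2 -0. ] shift cm [ 0.28 -0.09  0.93] q6 -1.15 gap 90.8 F 0.0 [665.  175.9  32.3]
```

View pics/g7.png

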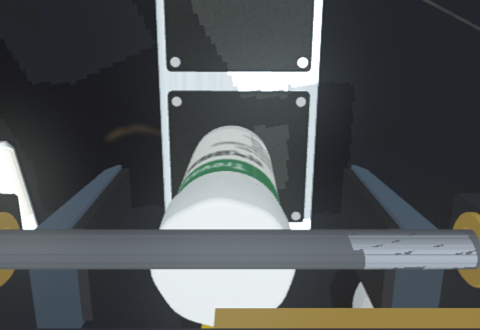

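The canister stands centred between the fingers, with its cap around crop (225,250). Lowering 0.9 cm and closing.

```bash
python3 -m pendant '{"targets":[0,0,0,0.2,0,0.5,9.1, 0,0,0,0,0,0.4,9.1, 0,0,0,0,0,0,6, 0,0,0,0,0,0,3, 0,0,0,0,0,0,3, 0,0,0,0,0,0,3, 0,0,0,0,0,0,3, 0,0,0,0,0,0,3, 0,0,0,0,0,0,3, 0,0,0,0,0,0,3]}' 15; python3 -m pendant '{"targets":[0,0,0,0,0,0,3, 0,0,0,0,0,0,3, 0,0,0,0,0,0,3]}'
```

```text
clock: 28.67
ee_pos: [662.6, 176.4, 22.9]
eef_rot: [0.087, 0.996, 0.001, 0.001]
ft_force: [0.1, 1.1, 0.6]
finger_gap: 43.6
grasp_force: 15.0
clock: 28.92
ee_pos: [662.6, 176.4, 22.8]
eef_rot: [0.087, 0.996, 0.001, 0.001]
ft_force: [0.8, 0.4, 0.1]
finger_gap: 43.7
grasp_force: 15.0
```

```bash
python3 -m pendant '{"targets":[0,0,0,0,0,-0.8,3, 0,0,0,0,0,-2.5,3, 0,0,0,0,0,-3,3, 0,0,0,0,-1.5,-2,3, 0,0,0,1,-2.5,0,3, 0,0,-3.4,2,-2.5,0,3, 0,0,-3.4,2.2,-2.5,0,3, 0,0,-3.5,2.2,-2.5,0,3, 0,0,0,2.2,-2.5,0,3, 0,0,0,2.2,-2.5,0,3]}'; python3 - <<'E'
from h import *
go(431,-111,17,np.pi/2+.006)
E
```

```text
clock: 29.75
ee_pos: [528.5, 20.5, 105.8]
eef_rot: [-0.003, 1.0, 0.001, 0.002]
ft_force: [0.5, -0.1, -0.8]
finger_gap: 44.0
grasp_force: 15.0
t 29.75 turn [ 0.1  0.2 -0. ] shift cm [  9.82 -13.09   8.88] q6 -1.56 gap 44.0 F 15.0 [528.5  20.5 105.8]
```

```bash
python3 -m pendant '{"targets":[0,0,0,2.4,-2.5,0,3, 0,0,0,2.4,-2.5,0,3, 0,0,0,2.4,-2.5,0,3, 0,0,0,2,-2.5,0,3, 0,0,0,0,-2.2,0,3, 0,0,0,0,0,2,3, 0,0,0,0,0,2,3, 0,0,0,0,0,1.5,3, 0,0,0,0,0,0,3, 0,0,0,0,0,0,3]}'; python3 - <<'E'
from h import *
go(431,-111,15.5,np.pi/2+.006)
camera("side");camera("wrist")
for c in("side","wrist"):
  for n in("strip_can","specimen_cup"):
    for d in pinpoint(n,c)[:3]: print(c,n,d["score"],np.round(d["location"],1))
E
```

```text
clock: 30.58
ee_pos: [438.2, -101.1, 49.9]
eef_rot: [-0.003, 1.0, 0.001, 0.001]
ft_force: [0.4, 0.0, 0.1]
finger_gap: 43.5
grasp_force: 15.0
t 30.58 turn [ 0.1  0.1 -0.1] shift cm [ 0.73 -0.99  3.44] q6 -1.83 gap 43.5 F 15.0 [ 438.2 -101.1   49.9]
side strip_can 0.82 [6.520e+02 3.557e+02 3.000e-01]
side strip_can 0.71 [ 432.1 -102.9   40.2]
side specimen_cup 0.47 [ 517.2 -111.8    5.8]
wrist strip_can 0.95 [ 442.5 -104.3   39.9]
```

```bash
python3 -m pendant '{"targets":[0,0,0,0.7,-0.9,0,3, 0,0,0,0,0,0,3, 0,0,0,0,0,1.2,3, 0,0,0,0,0,1.2,3, 0,0,0,0,0,0.6,3, 0,0,0,0,0,0.3,3, 0,0,0,0,0,0.1,3, 0,0,0,0,0,0,3, 0,0,0,0,0,0,3]}'; python3 - <<'E'
from h import *
go(431,-111,15,np.pi/2+.006)
camera("side");camera("wrist")
for c in("side","wrist"):
    for d in pinpoint("strip_can",c)[:2]: print(c,d["score"],np.round(d["location"],1))
E
```

```text
clock: 31.63
ee_pos: [432.0, -110.2, 16.2]
eef_rot: [-0.003, 1.0, 0.001, 0.002]
ft_force: [0.3, -0.3, -0.2]
finger_gap: 43.7
grasp_force: 15.0
t 31.63 turn [ 0.1  0.2 -0. ] shift cm [ 0.1  -0.08  0.12] q6 -1.86 gap 43.7 F 15.0 [ 432.  -110.2   16.2]
side 0.97 [ 427.  -112.6    8.3]
side 0.51 [653.5 355.1   3. ]
wrist 0.87 [ 429.3 -113.8    5.3]
```

Lower 1–2 mm, release, rise and check.

```bash
python3 -m pendant '{"targets":[0,0,0,0,0,0.15,3, 0,0,0,0,0,0,3, 0,0,0,0,0,0,6, 0,0,0,0,0,0,8, 0,0,0,0,0,0,8, 0,0,0,0,0,0,8, 0,0,0,0,0,0,8, 0,0,0,0,0,0,8]}'; python3 -m pendant '{"targets":[0,0,0,0,0,-1,8, 0,0,0,0,0,-3,8, 0,0,0,0,0,-4,9.1, 0,0,0,0,0,-4,9.1, 0,0,0,0,0,-3,9.1, 0,0,0,0,3,0,9.1, 0,0,0,0,4,0,9.1, 0,0,0,0,4,0,9.1, 0,0,0,0,4,0,9.1, 0,0,0,0,0,0,9.1]}'; python3 -m pendant '{"targets":[0,0,0,0,0,0,9.1, 0,0,0,0,0,0,9.1]}' ; python3 - <<'E'
from h import *
a=camera("side")[150:390,280:600,::-1];b=camera("top")[120:360,360:500,::-1]
cv2.imwrite("pics/end.png",np.hstack([cv2.resize(a,(480,360)),cv2.resize(b,(210,360))]))
for c in("side","top"):
  for n in names[:4]+["run_rack"]:
    for d in pinpoint(n,c)[:2]: print(c,n,round(d["score"],2),np.round(d["location"],1))
E
```

```text
clock: 32.5
ee_pos: [431.5, -110.1, 14.2]
eef_rot: [-0.003, 1.0, 0.001, 0.001]
ft_force: [-0.7, -0.1, -0.7]
finger_gap: 78.8
grasp_force: 0.0
clock: 33.33
ee_pos: [429.9, 45.5, 164.6]
eef_rot: [-0.006, 1.0, 0.002, 0.002]
ft_force: [-0.1, -0.8, 0.4]
finger_gap: 91.4
grasp_force: 0.0
clock: 33.5
ee_pos: [430.3, 39.5, 164.4]
eef_rot: [-0.003, 1.0, 0.0, 0.001]
ft_force: [1.4, -0.6, 0.3]
finger_gap: 91.1
grasp_force: 0.0
side strip_can 0.96 [773.2 156.1   4. ]
side strip_can 0.94 [6.601e+02 3.539e+02 4.000e-01]
side dropper 0.87 [ 675.8 -108.8    4.4]
side strip_meter 0.59 [ 598.7 -109.4    6. ]
side specimen_cup 0.85 [ 519.7 -113.9    6.4]
side run_rack 0.71 [ 555.  -108.4   -1.6]
top strip_can 0.88 [ 431.  -113.5    2.9]
top strip_can 0.66 [652.  355.   -0.7]
top dropper 0.88 [ 679.8 -110.9    7. ]
top strip_meter 0.85 [ 595.9 -111.7    7.9]
top specimen_cup 0.78 [ 513.2 -108.6    4.6]
top run_rack 0.75 [ 5.556e+02 -1.094e+02  1.000e-01]
top run_rack 0.5 [414.4 221.6   7.7]
```

View pics/end.png

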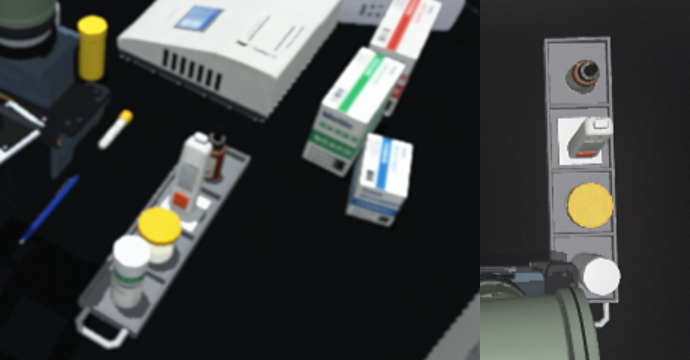

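All four containers stand upright in the rack: can nearest the handle at crop (128,270), then cup, meter and dropper. The gripper is clear, so I'm handing in.

```bash
python3 -c "
from plant import *
print(hand_in())"
```

```text
the job is handed in; nothing more can be done
None
```

All four containers stand upright and released in the run rack in reverse order (can, cup, meter, dropper counting from its handle), and the job was handed in at about 34 s; no verdict was returned.

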